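# Pull the clogged pre-filter from the bench dust extractor

### The arm

A 7-joint arm with a two-finger parallel gripper is mounted at the origin on the work surface. World frame = base frame: x ahead of the robot, y to its left, z up, the work surface at z = 0. Lengths are in m, angles in rad, forces in N, time in s.
With the tool pointing down it reaches from about 0.425 to 0.875 m from the base axis. Payload 8.4 kg.
Tool frame: the origin (TCP) lies at the very end of the fingers, on their centre line; the grasp point (between the pads) lies manip.hold_point_z behind it (manip.hold_point_z is the distance from the TCP to the grasp point, in m); z points along the fingers, y is the direction in which the jaws open and shut (so a half turn about z gives the same grasp; the last joint's range is limited). The gripper opens to 85 mm and grips with 20 to 120 N. Pads are 22 mm wide; open, the fingers measure 114 mm over their backs; the gripper's body (76 mm by 85 mm) begins 54 mm behind the grasp point. The pads swing forward as they close: fully open they stand 13 mm farther back than shut.
Start: joints at [1.195, 0.333, 0.04, 1.465, -0.013, 1.343, -0.059], TCP at [0.178, -0.625, 0.231] pointing down, gripper open.
Joint ranges: [-2.58, 2.58], [-0.38, 2.09], [-1.3, 1.39], [0.25, 2.4], [-1.5, 4.64], [0.08, 2.09], [-2.65, 2.65]. Speed limits (rad/s): [2.22, 2.22, 2.79, 2.79, 3.14, 3.14, 3.14].

### API

Orientations are given as a unit quaternion [w, x, y, z].
In Python, from workcell import manip gives the robot as it stands.
- The arm moves only by the tool servo_tool, never from a script. Its argument "series" is a list of rows, each a list of 3 entries, a list of its own where there are three numbers: the opening, from 0 (shut) to 1 (fully open), then the shift along the tool's x, y, z in mm, then the turn, a rotation vector about the tool's x, y, z in rad. A call has 1 to 10 rows; each row is the pose to reach, as a shift and turn from the pose commanded when the call began, along the tool's axes at that moment; what a row does not reach only later rows make up. A row lasts 1/10 s, in which the tool goes at most 50 mm and 8.59 degrees, less where a joint would pass 70% of its speed; a pose out of reach is approached as far as the arm can. A call with a gripper value outside its range is refused whole. The fingers move at their own pace and stop on an object; "newtons" is the grip in N (left out, the last holds). Time passes only in rows, so rows that repeat a pose let the fingers close. It gives the time, the measured TCP pose, the force and the opening at its end, in the units of the state.
- manip.read_state(): the state, without advancing time (a new reading comes with each control period).
- manip.camera(name): name is "scene" or "top" or "wrist"; returns a dict with "image" (420x560x3 uint8, blue, green, red), "z_map" (420x560 float32, m along the optical axis (not along the pixel's ray), 0 where there is no reading), "fx", "fy", "cx", "cy" (pixels), "cam_to_world" (4x4, takes a point from camera to world coordinates); the wrist camera has in their place "T_tool_cam" (4x4, takes a point from camera to tool coordinates, whose origin is the TCP and whose axes are the flange's). Camera axes: x right, y up, looking along -z (the intrinsics and any distortion apply to the point x, -y, -z); pixel columns grow to the right and rows downward; lengths in m; the calibration is good to about 2 mm. The wrist camera is an equidistant fisheye: a pixel r from the principal point sees the ray r / f radians off the axis. A picture is of the moment at which its call begins: read the wrist's pose just before it.
- manip.close_job(): hands the job in, once; it reports no verdict.
Trained networks look in a picture, given as the dict that the camera call returned (one of the last four; its "shot" number tells which), for a name from the list of things; names that differ only in an ending like _2 or _b are one class to them, and where a whole thing is asked for, a point or a joint stands for the part that bears it (a point fixed in the world has none). Each returns a list of dicts, best first, with "score" (0 to 1); they miss things now and then, are a little off and sometimes report something else, mostly with a low value. They report only what shows in the picture. A call takes as long as a camera call.
- manip.look_for(picture, thing): "centre" ([x, y, z] in m, in world coordinates, good to about 4 mm: the middle of the surface that is visible of it).
- manip.cut_out(picture, thing): "pixels" (420x560 bool, what is visible of it).
- manip.place_of(picture, thing): "centre" ([x, y, z] in m, in world coordinates, good to about 4 mm: a listed point, or the origin of a listed thing).
The state is a dict: "time_s": time; "qpos": joint angles; "qvel": joint speeds; "tau": joint torques, N m; "tcp_pos": TCP position; "tool_rot": TCP orientation; "ft_force": force on the tool from outside, world axes, zero at the start; "torque": the same for the moment, N m; "gripper_width": finger opening in m.
Only numpy, scipy, OpenCV 4.12 (cv2) and the standard library are available. Lean on these libraries where they do the work, as an engineer would, in place of code of your own. Each camera call takes 0.05 s, during which the arm holds its last target.

### The job

The clay-dust extractor on the bench is switched off for its filter check. Swing its cover flap fully open and leave it open, draw the thin front pre-filter straight up out of its channels by its pull tab, keeping it upright and leaving the thick fine filter seated behind it. Finish while holding the pre-filter still and upright in the gripper, centred and lengthways over the catch tray about a hand's breadth above it, so that loose dust falls into the tray, and leave the other things on the bench alone.

Things in the scene. Friction and masses are not known exactly. Their poses are not given: they have to be found in the camera images.
- extractor: Grey sheet-steel box, 260 mm deep (x), 230 wide (y), 158 high, fixed. Origin: centre of its underside, on the bench; front grille faces its -x (robot). Under the cover flap is a filter chamber, x -116 to +66 mm, rim 155 mm high; behind it the fan housing. Filters stand across it in side channels (tops 115 mm high, 1.5 mm play): pre-filter at x -50, fine filter at x +30, on a floor 15 mm high.
- cover (a joint): Angle of the extractor's cover flap, rad: 0 shut, grows as it opens, 1.57 upright, stop at 1.85. It starts shut or a few degrees ajar. Stiff hinge (about 0.4 N m of friction, flap 0.25 kg): it stays where it is left and takes about 4 N at the handle to lift.
- cover_handle (a point): Middle of the flap's handle: black round bar 12 mm thick, 110 mm long along the extractor's y, on end posts, on the outer face of the flap; axis 38 mm off that face (32 mm clear gap under it), 172 mm from the hinge line, 18 mm from the free front edge. Its axes turn with the flap.
- cover_hinge (a point): Middle of the flap's hinge line, which runs along the extractor's y, 70 mm behind the extractor's origin and 156 mm up. The flap (190 mm long, 230 wide, 3 thick) lies forward (-x) from here when shut; its free edge swings up and back. When shut, the handle bar's axis is 172 mm in front of and 41 mm above this line.
- prefilter_center (a point): Pre-filter, hidden under the flap: thin mesh panel in an aluminium frame, 10 mm thick (x), 190 wide (y), 100 high (z), plus a pull tab on the middle of its top edge, 10 thick (x), 50 wide (y), 34 high. The point is half-way up the whole, 67 mm above the lower edge and 50 mm below the tab's middle. z up. 0.13 to 0.24 kg. Free beside the tab: 60 mm to the front wall, 60 mm to the fine filter.
- finefilter_center (a point): Fine filter, to be left seated: a thick pleated block in a black frame without a tab, 30 mm thick, 190 mm wide, 100 mm high, standing 80 mm behind the pre-filter. The point is its centre.
- tray: Catch tray: shallow open sheet-steel tray on the bench, 165 mm (its x) by 290 mm long (its y), 28 mm high, floor 3 mm, fixed in place. Origin: centre of the underside. It stands to the left or right of the extractor.
- bowl: Bystander: glazed round bowl, 132 mm across, 62 mm high, at the far side of the bench. Origin: centre of the underside.
- jar: Bystander: glaze jar with a cap, 72 mm across, 100 mm high, at the far side of the bench. Origin: centre of the underside.
- brush: Bystander: brush 190 mm long lying on the far side of the bench. Origin: its underside.

How it is judged:
On the way, in this order (a step that is already met when the one before it is completed fails the run):
1. the cover flap is swung open (past 1.4 rad) with the pre-filter still in its channels (value of joint cover above 1.4 rad and z of prefilter_center in the frame of extractor below 0.1 m), for 0.2 s.
2. the pre-filter is drawn up clear of the box, upright and in the gripper, the fine filter left behind (z of prefilter_center in the frame of extractor above 0.222 m and angle between prefilter_center's own z axis and vertical below 0.3 rad and contact force between prefilter and the fingers above 1 N), for 0.1 s.
At the end, for the whole second after the job is handed in: Cover open past 1.3 rad. Pre-filter held by the fingers alone, still, upright within 0.2 rad, middle within 40 mm of the tray's middle from above, width along the tray's length within 0.25 rad, lower edge 30 to 150 mm above the rim, touching neither tray nor box. Fine filter seated (under 10 mm) (value of joint cover above 1.3 rad and contact force between prefilter and the fingers above 1 N and contact force between prefilter and tray below 0.1 N and contact force between prefilter and extractor below 0.1 N and angle between prefilter_center's own z axis and vertical below 0.2 rad and horizontal distance between prefilter_center and tray below 0.04 m and angle between the y axis of prefilter_center and the y axis of tray, either way round below 0.25 rad and z of prefilter_center in the frame of tray between 0.125 and 0.245 m and linear speed of prefilter below 0.03 m/s and z of finefilter_center in the frame of extractor below 0.075 m and distance of finefilter_center from where it was at the start of the episode below 0.01 m); the arm keeps its last pose, push and grip.
It fails at once if the pre-filter is tipped over, spilling its dust (angle between prefilter_center's own z axis and vertical above 0.6 rad).
It fails at once if the fine filter is pulled or knocked from its seat (distance of finefilter_center from where it was at the start of the episode above 0.015 m).
It fails at once if a bystander is disturbed (distance of any of bowl, jar, brush from where it was at the start of the episode above 0.03 m).
It also fails if it takes over 54 s, if anything falls off the work surface, if the arm or the gripper's body presses on something with over 40 N, if the wrist force passes 120 N, or if a joint passes its speed limit or range.

## Working session

There is one attempt and no reset: what is moved stays moved. The work goes in short steps, Python scripts to look and compute and a tool call to move; the robot and the scene stay as the last step left them, time stands still between calls to the robot, and variables do not carry over. Pictures are saved under pics/ and viewed, and the job is handed in when it is done.

Besides the shell and the picture viewer there is one more tool, called after "Emit:" as name(argument=value, ...) on one line, values as JSON. servo_tool: Moves the arm, as the interface text tells. Its arguments: {"type":"object","properties":{"series":{"type":"array","items":{"type":"array"}},"newtons":{"type":"number"}},"required":["series"]}

```bash
ls; mkdir -p pics; python3 - <<'E'
from workcell import manip
import cv2
print(manip.read_state(), manip.hold_point_z)
for n in ("scene","top"):
    p=manip.camera(n); cv2.imwrite(f"pics/{n}0.png",p["image"])
    print(n,p["cam_to_world"])
    for t in ("extractor","cover_handle","cover_hinge","tray","bowl","jar","brush","cover"):
        try:
            r=manip.place_of(p,t); print(t,[(x["score"],x) for x in r[:2]])
        except Exception as e: print(t,e)
print(manip.read_state()["time_s"])
E
```

```text
pics
{'time_s': 0.0, 'qpos': array([ 1.1948082 ,  0.33393103,  0.03986403,  1.46627515, -0.01337598,
        1.34326467, -0.05847914]), 'qvel': array([ 7.37659849e-04,  1.75531588e-04, -6.08908921e-04, -1.33433872e-03,
       -5.50368536e-04,  2.90286580e-05, -9.97097421e-04]), 'tau': array([ 3.90378109e-04, -6.58548403e+01,  1.36592668e+00, -4.05559766e+01,
        1.67891599e-02,  1.27487569e-02,  2.79920505e-05]), 'tcp_pos': array([ 0.17747261, -0.62483946,  0.23040621]), 'tool_rot': array([-7.87002573e-04,  9.90437236e-01,  1.37961704e-01, -1.75534871e-04]), 'ft_force': array([ 0.26519307,  0.44842904, -0.26494654]), 'torque': array([ 0.024889  , -0.00015542,  0.00291132]), 'gripper_width': 0.08538224405984766} 0.0187
scene [[-0.34052707 -0.76975926  0.53991852  1.05636534]
 [ 0.94014485 -0.28669781  0.18420645  0.16451055]
 [ 0.01299884  0.5703289   0.82131357  0.85332164]
 [ 0.          0.          0.          1.        ]]
extractor []
cover_handle [(0.82, {'centre': [0.4194, -0.208, 0.2088], 'score': 0.82}), (0.49, {'centre': [0.5127, 0.202, 0.0024], 'score': 0.49})]
cover_hin
[... 623 characters left out ...]
3 -1.57487571e-02]
 [-4.43166088e-04  1.43485939e-01  9.89652257e-01  1.16628107e+00]
 [ 0.00000000e+00  0.00000000e+00  0.00000000e+00  1.00000000e+00]]
extractor []
cover_handle [(0.93, {'centre': [0.4193, -0.2112, 0.2062], 'score': 0.93})]
cover_hinge [(0.6, {'centre': [0.5848, -0.1714, 0.1561], 'score': 0.6})]
tray [(0.69, {'centre': [0.5177, 0.1957, 0.0034], 'score': 0.69})]
bowl [(0.73, {'centre': [0.794, 0.0101, 0.0021], 'score': 0.73})]
jar [(0.89, {'centre': [0.7808, -0.2018, -0.001], 'score': 0.89})]
brush [(0.55, {'centre': [0.774, 0.1939, 0.0024], 'score': 0.55})]
cover it knows: bowl, brush, cover_handle, cover_hinge, extractor, finefilter_center, jar, prefilter_center, tray
0.8
```

View images.

View pics/scene0.png

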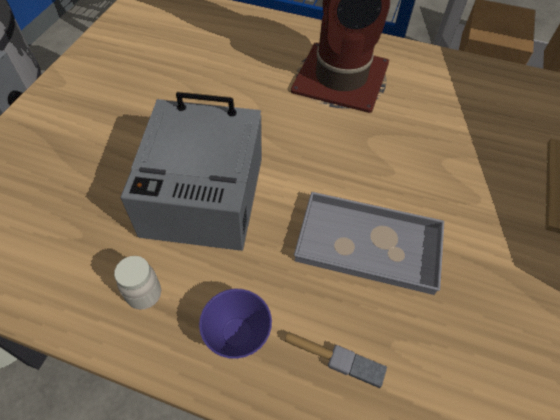

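View pics/top0.png

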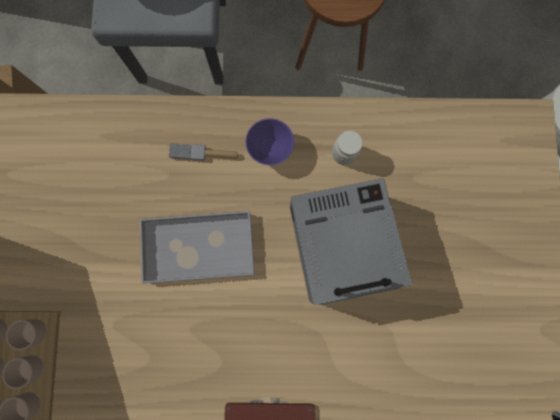

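```bash
cat > h.py <<'E'
from workcell import manip
import cv2, numpy as np
from scipy.spatial.transform import Rotation as R
def cloud(p):
    z=p["z_map"]; v,u=np.mgrid[0:420,0:560]
    P=np.stack([(u-p["cx"])/p["fx"]*z,-(v-p["cy"])/p["fy"]*z,-z],-1)
    T=p["cam_to_world"]; W=P@T[:3,:3].T+T[:3,3]; W[z==0]=np.nan; return W
def rot(st):
    q=st["tool_rot"]; return R.from_quat([q[1],q[2],q[3],q[0]])
E
python3 - <<'E'
from h import *
p=manip.camera("top"); W=cloud(p)
def rect(m,name):
    m=cv2.morphologyEx(m.astype(np.uint8),cv2.MORPH_OPEN,np.ones((3,3)))
    n,l,s,_=cv2.connectedComponentsWithStats(m); i=1+np.argmax(s[1:,4])
    pts=W[l==i]; r=cv2.minAreaRect((pts[:,:2]*1000).astype(np.float32)); print(name,r,np.median(pts[:,2]))
    return l==i
reg=(W[...,0]>.3)&(W[...,0]<.75)&(W[...,1]<0)&(W[...,1]>-.4)
rect(reg&(W[...,2]>.13)&(W[...,2]<.19),"box top")
b=rect(reg&(W[...,2]>.19),"bar"); print(W[b].mean(0),W[b].min(0),W[b].max(0))
reg=(W[...,0]>.35)&(W[...,0]<.68)&(W[...,1]>.02)&(W[...,1]<.4)
rect(reg&(W[...,2]>.012),"tray rim")
c=manip.cut_out(p,"tray")[0]["pixels"]; rect(c,"tray seg")
# height profile along the cover
for f in (0.2,):
    e=np.array([np.cos(f),np.sin(f)]); o=np.array([.4194,-.209])
    d=(W[...,:2]-o); s=d@e; t=d@np.array([-e[1],e[0]])
    for a in np.arange(-.04,.28,.02):
        m=(abs(t)<.04)&(abs(s-a)<.01); print(round(a,2),np.nanmedian(W[...,2][m]))
E
```

```text
box top ((525.0610961914062, -186.5341796875), (262.8217468261719, 230.68824768066406), 12.060553550720215) 0.16323195152295789
bar ((419.94580078125, -209.16180419921875), (12.130550384521484, 121.37120819091797), 12.101033210754395) 0.2124905253811456
[ 0.419945   -0.20733782  0.21218885] [ 0.40342449 -0.26824359  0.19041596] [ 0.43604198 -0.14963971  0.21808047]
tray rim ((600.146728515625, 155.42103576660156), (6.598849296569824, 137.2392578125), 4.853938102722168) 0.029371544658593596
tray seg ((510.7383117675781, 198.17724609375), (170.26101684570312, 291.668701171875), 6.355345249176025) nan
-0.04 0.0006911858154836636
-0.02 0.17003560704227422
0.0 0.21063611658864234
0.02 0.16846704628933906
0.04 0.1674001615835456
0.06 0.1660487595723812
0.08 0.16471248916612846
0.1 0.1634336233016882
0.12 0.16217037062370254
0.14 0.1609943825380138
0.16 0.1599495649774607
0.18 0.15843601998728274
0.2 0.15844697809800756
0.22 0.15816643427379384
0.24 0.157915151817983
0.26 0.00018610208706348885
```

```bash
cat >> h.py <<'E'
def Rdown(adeg):  # tool down, tool x at azimuth a
    a=np.radians(adeg); return R.from_matrix(np.array([[np.cos(a),np.sin(a),0],[np.sin(a),-np.cos(a),0],[0,0,-1.]]))
def plan(pos,Rt):
    st=manip.read_state(); R0=rot(st)
    d=R0.inv().apply(np.array(pos)-st["tcp_pos"])*1000; t=(R0.inv()*Rt).as_rotvec()
    print("shift",d.round(1),"turn",t.round(4),"t",st["time_s"])
E
python3 -c "
from h import *
plan([.42,-.209,.30],Rdown(102.1))"
```

```text
shift [ 346.9 -334.2  -68.7] turn [ 0.      0.     -1.5052] t 0.9
```

Emit:
servo_tool(series=[[0.8,[20,-20,-68],[0,0,-0.1]],[0.8,[50,-48,-68],[0,0,-0.23]],[0.8,[85,-81,-68],[0,0,-0.37]],[0.8,[120,-115,-68],[0,0,-0.51]],[0.8,[155,-149,-68],[0,0,-0.65]],[0.8,[190,-183,-68],[0,0,-0.79]],[0.8,[225,-217,-68],[0,0,-0.93]],[0.8,[260,-250,-68],[0,0,-1.07]],[0.8,[295,-284,-68],[0,0,-1.21]],[0.8,[325,-313,-68],[0,0,-1.35]]])

```text
time_s: 1.9
tcp_pos: [0.4057, -0.2328, 0.2997]
tool_rot: [0.0, 0.685, 0.729, 0.0]
ft_force: [1.4, -0.2, 0.0]
gripper_width: 0.0682
```

```bash
python3 -c "
from h import *
plan([.42,-.209,.26],Rdown(102.1))"
```

```text
shift [22.9 15.7 39.7] turn [ 0.0007  0.0006 -0.1483] t 1.9
```

Emit:
servo_tool(series=[[0.8,[12,8,20],[0,0,-0.08]],[0.8,[20,14,36],[0,0,-0.14]],[0.8,[23,16,40],[0,0,-0.148]],[0.8,[23,16,40],[0,0,-0.148]]])

```text
time_s: 2.3
tcp_pos: [0.4192, -0.2113, 0.2591]
tool_rot: [-0.0, 0.632, 0.775, -0.0]
ft_force: [-0.3, 0.7, 0.7]
gripper_width: 0.0683
```

```bash
python3 -c "
from h import *
plan([.42,-.209,.19],Rdown(102.1))
p=manip.camera('wrist'); cv2.imwrite('pics/w1.png',p['image'])
p=manip.camera('scene'); cv2.imwrite('pics/s1.png',p['image'])
"
```

```text
shift [ 2.   1.3 69.1] turn [-0.0007 -0.0006 -0.008 ] t 2.3
```

View pics/w1.png

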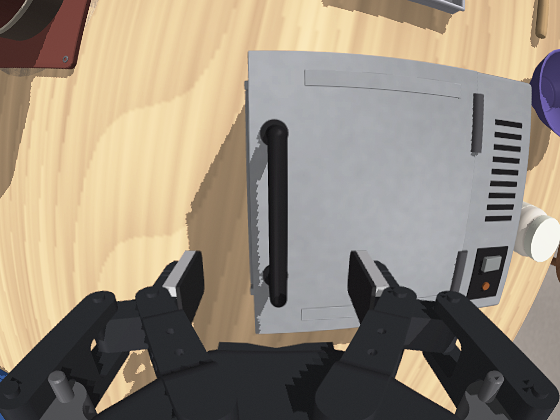

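View pics/s1.png

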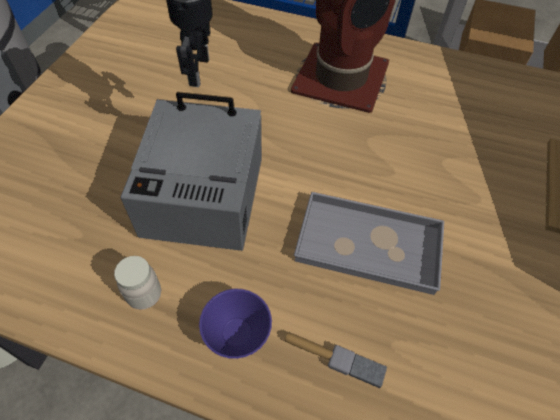

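```bash
python3 -c "
from h import *
p=manip.camera('wrist'); print(manip.place_of(p,'cover_handle'),manip.place_of(p,'cover_hinge'))
plan([.42,-.209,.19],Rdown(102.1))
"
```

```text
[{'centre': [0.4192, -0.206, 0.2091], 'score': 0.71}] [{'centre': [0.583, -0.1703, 0.1545], 'score': 0.85}]
shift [ 3.2  1.2 70.1] turn [ 0.0008  0.0008 -0.0092] t 2.55
```

Emit:
servo_tool(series=[[0.8,[1,1,30],[0,0,-0.009]],[0.8,[2,1,60],[0,0,-0.009]],[0.8,[2,1,70],[0,0,-0.009]],[0.8,[2,1,70],[0,0,-0.009]],[0.0,[2,1,70],[0,0,-0.009]],[0.0,[2,1,70],[0,0,-0.009]],[0.0,[2,1,70],[0,0,-0.009]],[0.0,[2,1,70],[0,0,-0.009]],[0.0,[2,1,70],[0,0,-0.009]],[0.0,[2,1,70],[0,0,-0.009]]], newtons=40)

```text
time_s: 3.55
tcp_pos: [0.4202, -0.2095, 0.1896]
tool_rot: [0.0, 0.628, 0.778, 0.0]
ft_force: [-0.6, -1.1, 0.3]
gripper_width: 0.0101
```

```bash
python3 -c "
import numpy as np
f=lambda t:np.array([-172*np.cos(t)+41*np.sin(t),172*np.sin(t)+41*np.cos(t)])
for t in np.arange(.062,1.9,.09): d=f(t)-f(.062); print(round(t,3),(d*[1,-1]).round(1))
"
```

```text
0.062 [ 0. -0.]
0.152 [  5.3 -15. ]
0.242 [ 12.  -29.4]
0.332 [ 19.9 -43.2]
0.422 [ 29.  -56.3]
0.512 [ 39.3 -68.4]
0.602 [ 50.6 -79.6]
0.692 [ 62.9 -89.7]
0.782 [ 76.  -98.7]
0.872 [  89.9 -106.5]
0.962 [ 104.4 -113. ]
1.052 [ 119.5 -118.1]
1.142 [ 134.9 -121.9]
1.232 [ 150.6 -124.3]
1.322 [ 166.5 -125.2]
1.412 [ 182.4 -124.7]
1.502 [ 198.2 -122.8]
1.592 [ 213.8 -119.5]
1.682 [ 229.  -114.8]
1.772 [ 243.7 -108.8]
1.862 [ 257.8 -101.4]
```

First part of the arc.

Emit:
servo_tool(series=[[0,[0,5,-15],[0,0,0]],[0,[0,12,-29],[0,0,0]],[0,[0,20,-43],[0,0,0]],[0,[0,29,-56],[0,0,0]],[0,[0,39,-68],[0,0,0]]], newtons=25)

```text
time_s: 4.05
tcp_pos: [0.4553, -0.202, 0.257]
tool_rot: [-0.003, 0.629, 0.778, -0.002]
ft_force: [-12.5, -1.5, 5.3]
gripper_width: 0.0104
```

```bash
python3 -c "
from h import *
p=manip.camera('scene'); cv2.imwrite('pics/s2.png',p['image']); s=manip.read_state();print(s['tcp_pos'],s['ft_force'],s['torque'],s['gripper_width'])
"
```

```text
[ 0.45711788 -0.20163581  0.25902546] [-14.42653174  -1.30455934  11.22895705] [-0.34268964  3.29339979 -0.09807111] 0.0101524509585216
```

View pics/s2.png

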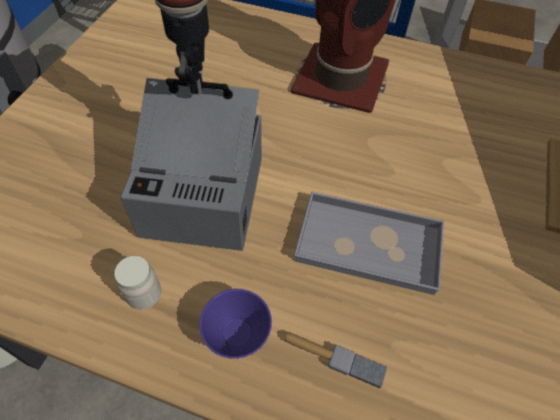

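Emit:
servo_tool(series=[[0,[0,10,-13],[0,0,0]],[0,[0,22,-23],[0,0,0]],[0,[0,35,-32],[0,0,0]],[0,[0,49,-40],[0,0,0]],[0,[0,63,-47],[0,0,0]]])

```text
time_s: 4.6
tcp_pos: [0.5183, -0.1887, 0.3056]
tool_rot: [-0.001, 0.629, 0.778, -0.002]
ft_force: [-9.7, -1.0, 10.3]
gripper_width: 0.0106
```

```bash
python3 -c "
from h import *
p=manip.camera('scene'); cv2.imwrite('pics/s3.png',p['image']); s=manip.read_state();print(s['tcp_pos'],s['ft_force'],s['torque'],s['gripper_width'])
"
```

```text
[ 0.52083984 -0.18809125  0.30637981] [-6.57414141 -2.01427208 15.20813412] [-0.50351512  1.28321495 -0.05766225] 0.010654461419930256
```

View pics/s3.png

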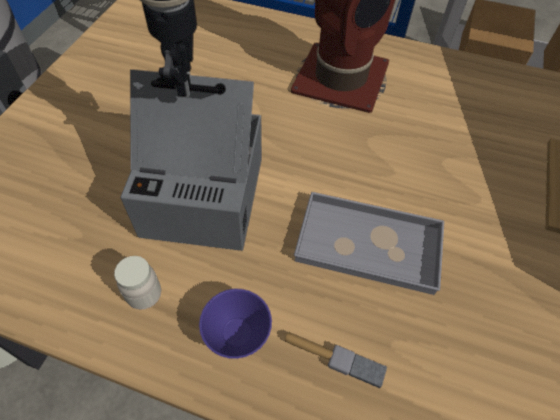

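Emit:
servo_tool(series=[[0,[0,15,-8],[0,0,0]],[0,[0,30,-12],[0,0,0]],[0,[0,46,-14],[0,0,0]],[0,[0,62,-15],[0,0,0]],[0,[0,78,-15],[0,0,0]]])

```text
time_s: 5.15
tcp_pos: [0.5959, -0.172, 0.3199]
tool_rot: [-0.0, 0.628, 0.778, -0.001]
ft_force: [-2.8, -2.4, 3.6]
gripper_width: 0.0106
```

```bash
python3 -c "
from h import *
p=manip.camera('scene'); cv2.imwrite('pics/s4.png',p['image']); s=manip.read_state();print(s['tcp_pos'],s['ft_force'],s['torque'],s['gripper_width'])
"
```

```text
[ 0.59796494 -0.17147     0.31949726] [ 2.39159095 -2.23153551  7.85748589] [-0.577054   -0.52717949 -0.088357  ] 0.010503076708091773
```

View pics/s4.png

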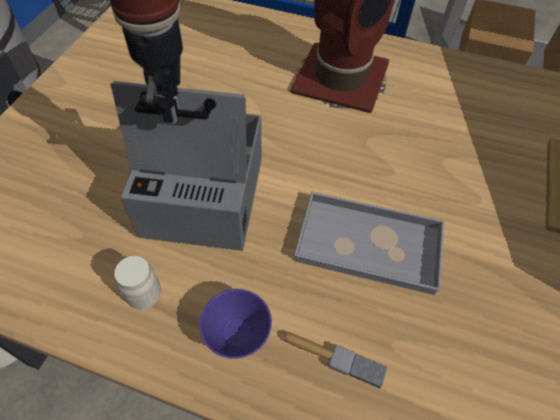

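Emit:
servo_tool(series=[[0,[0,15,1],[0,0,0]],[0,[0,31,4],[0,0,0]],[0,[0,46,8],[0,0,0]],[0,[0,60,14],[0,0,0]],[0,[0,67,18],[0,0,0]],[0,[0,67,18],[0,0,0]]])

```text
time_s: 5.8
tcp_pos: [0.6633, -0.1573, 0.3013]
tool_rot: [0.001, 0.628, 0.778, 0.001]
ft_force: [3.7, -2.3, 3.0]
gripper_width: 0.0103
```

```bash
python3 -c "
from h import *
p=manip.camera('scene'); cv2.imwrite('pics/s5.png',p['image']); s=manip.read_state();print(s['tcp_pos'],s['ft_force'],s['torque'],s['gripper_width'],s['qpos'])
"
```

```text
[ 0.66302313 -0.15736704  0.30144186] [ 4.20538995 -1.93779831  2.84403075] [-0.41203055 -0.99437771 -0.06618255] 0.010702599836814491 [ 0.50757085  0.41897709 -0.49424869  1.24495687  0.19453141  1.52104938
  0.25377263]
```

View pics/s5.png

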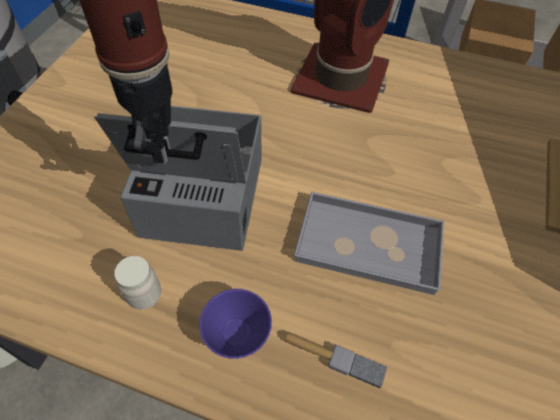

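Emit:
servo_tool(series=[[0.27,[0,0,0],[0,0,0]],[0.27,[0,0,0],[0,0,0]],[0.27,[0,0,0],[0,0,0]],[0.27,[0,2,-15],[0,0,0]],[0.27,[0,4,-35],[0,0,0]],[0.27,[0,5,-60],[0,0,0]],[0.27,[0,0,-95],[0,0,0]],[0.27,[0,-20,-120],[0,0,0]],[0.27,[0,-60,-120],[0,0,0]],[0.27,[0,-100,-120],[0,0,0]]])

```text
time_s: 6.85
tcp_pos: [0.563, -0.1778, 0.4215]
tool_rot: [0.0, 0.628, 0.779, 0.0]
ft_force: [-0.7, 0.0, 0.2]
gripper_width: 0.0231
```

```bash
python3 -c "
from h import *
s=manip.read_state();print(s['tcp_pos'],s['ft_force'],s['gripper_width'])
for n in ('scene','wrist','top'):
  p=manip.camera(n); cv2.imwrite(f'pics/{n}6.png',p['image']);
  for t in ('prefilter_center','finefilter_center','cover_handle','cover_hinge'): print(n,t,manip.place_of(p,t)[:2])
"
```

```text
[ 0.56297907 -0.17782583  0.42146509] [-0.69820143  0.00113883  0.19799527] 0.023066393657437616
scene prefilter_center []
scene finefilter_center []
scene cover_handle []
scene cover_hinge [{'centre': [0.5831, -0.1733, 0.155], 'score': 0.69}]
wrist prefilter_center [{'centre': [0.4719, -0.1951, 0.0856], 'score': 0.95}]
wrist finefilter_center [{'centre': [0.5454, -0.1794, 0.0628], 'score': 0.68}]
wrist cover_handle [{'centre': [0.6605, -0.1574, 0.3157], 'score': 0.59}]
wrist cover_hinge [{'centre': [0.5865, -0.1687, 0.1541], 'score': 0.96}]
top prefilter_center [{'centre': [0.4687, -0.2, 0.0842], 'score': 0.88}]
top finefilter_center [{'centre': [0.5474, -0.1833, 0.0663], 'score': 0.74}]
top cover_handle [{'centre': [0.666, -0.1568, 0.3135], 'score': 0.74}]
top cover_hinge [{'centre': [0.5828, -0.1706, 0.1549], 'score': 0.56}]
```

View pics/scene6.png

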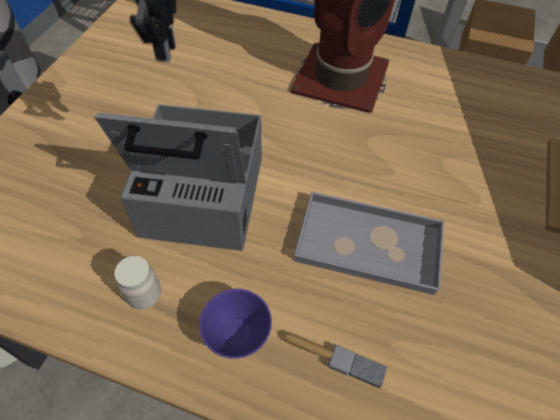

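View pics/wrist6.png

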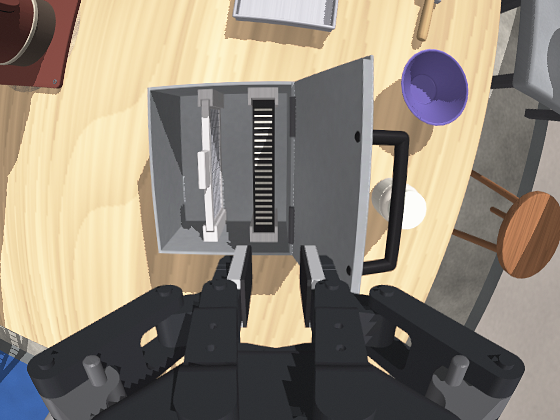

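View pics/top6.png

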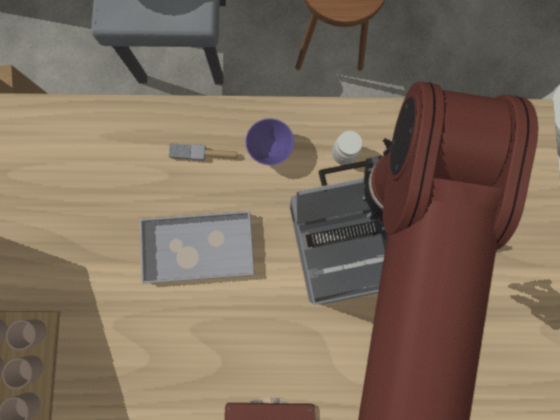

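```bash
cat >> h.py <<'E'
def wcloud():
    st=manip.read_state(); p=manip.camera("wrist"); z=p["z_map"]; v,u=np.mgrid[0:420,0:560]
    a=(u-p["cx"])/p["fx"]; b=(v-p["cy"])/p["fy"]; r=np.hypot(a,b); k=np.tan(r)/np.maximum(r,1e-9)
    P=np.stack([a*k*z,-b*k*z,-z],-1); P[(z==0)|(r>1.4)]=np.nan
    T=p["T_tool_cam"]; P=P@T[:3,:3].T+T[:3,3]
    return p,P@rot(st).as_matrix().T+st["tcp_pos"]
E
python3 - <<'E'
from h import *
p,W=wcloud()
m=(np.hypot(W[...,0]-.468,W[...,1]+.1975)<.05)&(W[...,2]>.128)&(W[...,2]<.16)
q=W[m]; print(len(q),q.mean(0),q.min(0),q.max(0)); vu=np.argwhere(m); print(vu.min(0),vu.max(0))
t=q[q[:,2]>.143]; print(len(t),t.mean(0)); print(cv2.minAreaRect((t[:,:2]*1000).astype(np.float32)))
plan([.468,-.1975,.27],Rdown(102.1))
E
```

```text
370 [ 0.46970442 -0.19471116  0.14369095] [ 0.4591134  -0.22110348  0.12804355] [ 0.47824604 -0.17134541  0.14930465]
[151 197] [189 208]
278 [ 0.46881664 -0.19532277  0.14640455]
((468.76483154296875, -196.43692016601562), (11.001326560974121, 49.38434982299805), 10.999823570251465)
shift [  1.4 -97.7 151.2] turn [-0.0001 -0.0002  0.002 ] t 7.65
```

Emit:
servo_tool(series=[[0.6,[0,-30,10],[0,0,0.002]],[0.6,[0,-65,30],[0,0,0.005]],[0.6,[1,-90,70],[0,0,0.007]],[0.6,[1,-97,115],[0,0,0.007]],[0.6,[1,-97,150],[0,0,0.007]],[0.6,[1,-97,170],[0,0,0.007]],[0.6,[1,-97,170],[0,0,0.007]]])

```text
time_s: 8.35
tcp_pos: [0.467, -0.1973, 0.2487]
tool_rot: [-0.002, 0.631, 0.776, -0.001]
ft_force: [-0.1, -0.4, 0.7]
gripper_width: 0.0512
```

```bash
python3 - <<'E'
from h import *
p,W=wcloud(); cv2.imwrite('pics/w7.png',p['image'])
m=(np.hypot(W[...,0]-.468,W[...,1]+.1975)<.04)&(W[...,2]>.143)&(W[...,2]<.16)
t=W[m]; print(len(t),t.mean(0)); print(cv2.minAreaRect((t[:,:2]*1000).astype(np.float32)))
plan([.4687,-.197,.118],Rdown(101.7))
E
```

```text
787 [ 0.46838254 -0.19572697  0.14640835]
((468.429443359375, -196.41651916503906), (9.589433670043945, 48.88383865356445), 12.031097412109375)
shift [  0.3   0.9 132.8] turn [-0.0014 -0.0012  0.0018] t 8.4
```

View pics/w7.png

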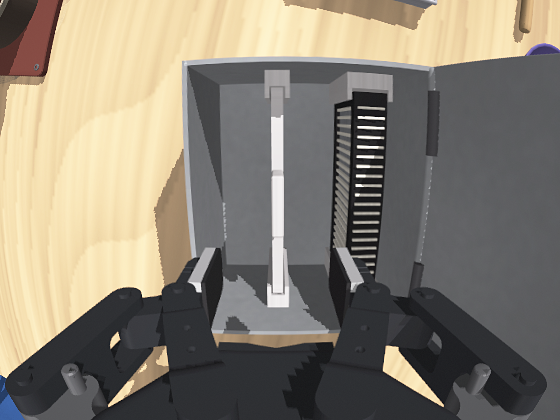

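Emit:
servo_tool(series=[[0.6,[0,1,40],[0,0,0]],[0.6,[0,1,80],[0,0,0]],[0.6,[0,1,110],[0,0,0]],[0.6,[0,1,128],[0,0,0]],[0.6,[0,1,132],[0,0,0]],[0.6,[0,1,132],[0,0,0]]])

```text
time_s: 9.0
tcp_pos: [0.4705, -0.1978, 0.1205]
tool_rot: [0.0, 0.631, 0.776, 0.0]
ft_force: [0.5, 0.7, -0.5]
gripper_width: 0.0514
```

Emit:
servo_tool(series=[[0,[0,0,0],[0,0,0]],[0,[0,0,0],[0,0,0]],[0,[0,0,0],[0,0,0]],[0,[0,0,0],[0,0,0]],[0,[0,0,0],[0,0,0]],[0,[0,0,0],[0,0,0]]], newtons=50)

```text
time_s: 9.6
tcp_pos: [0.4699, -0.1981, 0.1205]
tool_rot: [0.001, 0.631, 0.776, -0.0]
ft_force: [-2.7, -0.2, 6.8]
gripper_width: 0.0095
```

```bash
python3 - <<'E'
from h import *
p,W=wcloud(); cv2.imwrite('pics/w8.png',p['image']); s=manip.read_state(); print(s['tcp_pos'],s['ft_force'],s['torque'],s['gripper_width'])
E
```

```text
[ 0.46991647 -0.1979997   0.12054628] [-2.70647942  0.56267454  7.12269306] [-0.0386665   0.66332298  0.1408479 ] 0.009249489085520816
```

View pics/w8.png

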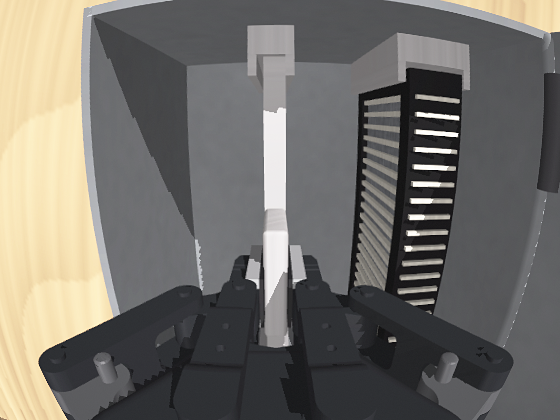

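Emit:
servo_tool(series=[[0,[0,-1,-8],[0,0,0]],[0,[0,-1,-20],[0,0,0]],[0,[0,-1,-35],[0,0,0]],[0,[0,-1,-52],[0,0,0]],[0,[0,-1,-70],[0,0,0]]])

```text
time_s: 10.15
tcp_pos: [0.4686, -0.1977, 0.1908]
tool_rot: [0.0, 0.631, 0.776, 0.0]
ft_force: [0.7, -0.0, -2.6]
gripper_width: 0.0094
```

Emit:
servo_tool(series=[[0,[0,0,-20],[0,0,0]],[0,[0,0,-40],[0,0,0]],[0,[0,0,-60],[0,0,0]],[0,[0,0,-80],[0,0,0]],[0,[0,0,-100],[0,0,0]],[0,[0,0,-110],[0,0,0]],[0,[0,0,-110],[0,0,0]],[0,[0,0,-110],[0,0,0]]])

```text
time_s: 10.95
tcp_pos: [0.4684, -0.1977, 0.2988]
tool_rot: [-0.0, 0.631, 0.776, -0.0]
ft_force: [-0.2, -0.2, -2.9]
gripper_width: 0.0092
```

```bash
python3 - <<'E'
from h import *
p=manip.camera('scene'); cv2.imwrite('pics/s9.png',p['image']); s=manip.read_state(); print(s['tcp_pos'],s['ft_force'],s['torque'],s['gripper_width'])
print(manip.place_of(p,'prefilter_center'))
p=manip.camera('top'); cv2.imwrite('pics/t9.png',p['image']);print(manip.place_of(p,'prefilter_center'),manip.place_of(p,'finefilter_center'))
plan([.5145,.198,.29],Rdown(95))
E
```

```text
[ 0.46821365 -0.19761623  0.29839664] [-0.19099773 -0.1694786  -2.06325676] [-0.0584727   0.03540165 -0.05812334] 0.009039639129400335
[{'centre': [0.4684, -0.1929, 0.2609], 'score': 0.9}]
[{'centre': [0.4698, -0.1988, 0.2614], 'score': 0.79}] [{'centre': [0.5449, -0.1812, 0.0655], 'score': 0.59}, {'centre': [0.4671, -0.1945, 0.2609], 'score': 0.53}]
shift [377.8 126.1   8.8] turn [-0.001  -0.0009  0.1187] t 11.2
```

View pics/s9.png

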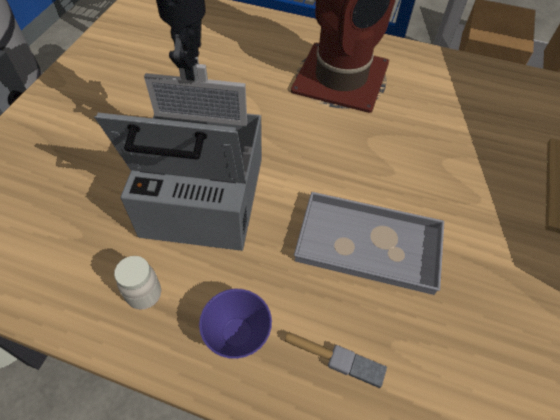

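Emit:
servo_tool(series=[[0,[10,3,0],[0,0,0.003]],[0,[30,10,0],[0,0,0.01]],[0,[60,20,0],[0,0,0.02]],[0,[95,32,0],[0,0,0.03]],[0,[130,43,0],[0,0,0.04]],[0,[165,55,0],[0,0,0.05]],[0,[200,67,0],[0,0,0.06]],[0,[235,78,0],[0,0,0.07]],[0,[265,88,0],[0,0,0.08]],[0,[295,98,0],[0,0,0.09]]])

```text
time_s: 12.2
tcp_pos: [0.5037, 0.1134, 0.2994]
tool_rot: [0.0, 0.665, 0.747, 0.0]
ft_force: [-0.3, -1.1, -2.0]
gripper_width: 0.0088
```

```bash
python3 - <<'E'
from h import *
plan([.5145,.198,.22],Rdown(95.2))
E
```

```text
shift [82.8 20.5 79.4] turn [ 0.0001 -0.      0.0256] t 12.2
```

Emit:
servo_tool(series=[[0,[22,6,10],[0,0,0.01]],[0,[42,11,25],[0,0,0.02]],[0,[60,15,42],[0,0,0.026]],[0,[73,18,58],[0,0,0.026]],[0,[80,20,70],[0,0,0.026]],[0,[83,20,77],[0,0,0.026]],[0,[83,20,79],[0,0,0.026]],[0,[83,20,79],[0,0,0.026]],[0,[83,20,79],[0,0,0.026]],[0,[83,20,79],[0,0,0.026]]])

```text
time_s: 13.2
tcp_pos: [0.5149, 0.1954, 0.221]
tool_rot: [0.0, 0.675, 0.738, 0.0]
ft_force: [-0.0, -0.1, -2.9]
gripper_width: 0.0088
```

```bash
python3 - <<'E'
from h import *
for n in ('scene','top'):
  p=manip.camera(n); cv2.imwrite(f'pics/{n}10.png',p['image'])
  for t in ('prefilter_center','tray','finefilter_center','cover_handle'): print(n,t,manip.place_of(p,t)[:2])
  if n=='scene':
    W=cloud(p); m=manip.cut_out(p,'prefilter_center')[0]['pixels']; q=W[m]; q=q[~np.isnan(q[:,0])]
    q=q[(q[:,2]<.22)&(q[:,2]>.12)]; c=np.median(q,0); q=q[np.linalg.norm(q-c,axis=1)<.12]
    _,_,V=np.linalg.svd(q-q.mean(0),full_matrices=False); print("n",V[2],"long",V[0],len(q),q.min(0),q.max(0))
s=manip.read_state(); print(s)
E
```

```text
scene prefilter_center [{'centre': [0.5169, 0.1977, 0.1842], 'score': 0.7}]
scene tray []
scene finefilter_center []
scene cover_handle [{'centre': [0.6635, -0.1582, 0.3147], 'score': 0.75}]
n [0.99603496 0.08833933 0.01051322] long [ 8.83412461e-02 -9.96090229e-01  2.82958552e-04] 3644 [0.49987533 0.10349665 0.12000147] [0.52817721 0.29275431 0.21992403]
top prefilter_center [{'centre': [0.5161, 0.1959, 0.1832], 'score': 0.71}]
top tray [{'centre': [0.5126, 0.1985, 0.0009], 'score': 0.77}, {'centre': [0.5826, -0.1704, 0.1565], 'score': 0.56}]
top finefilter_center [{'centre': [0.5455, -0.1819, 0.0656], 'score': 0.95}]
top cover_handle [{'centre': [0.6615, -0.159, 0.3129], 'score': 0.58}]
{'time_s': 13.75, 'qpos': array([ 0.27144562,  0.22394191, -0.81651021,  1.69166372,  0.16872419,
        1.29890441, -0.48811796]), 'qvel': array([ 8.27661021e-04, -1.34277859e-03,  1.85070276e-03,  2.61709095e-04,
       -1.32351175e-04,  5.85864705e-05,  4.48781885e-04]), 'tau': array([ 1.46527699e-02, -4.65046227e+01, -6.47697464e+00, -4.06114447e+01,
        1.41638657e-02,  2.83449772e-03,  3.72448094e-04]), 'tcp_pos': array([0.51449692, 0.19581531, 0.22034266]), 'tool_rot': array([-3.61688910e-05,  6.74571272e-01,  7.38209724e-01,  2.61262631e-05]), 'ft_force': array([-0.10404365, -0.37432463, -2.74902468]), 'torque': array([-0.00774679,  0.00473942,  0.00059708]), 'gripper_width': 0.00934151924586281}
```

View pics/scene10.png

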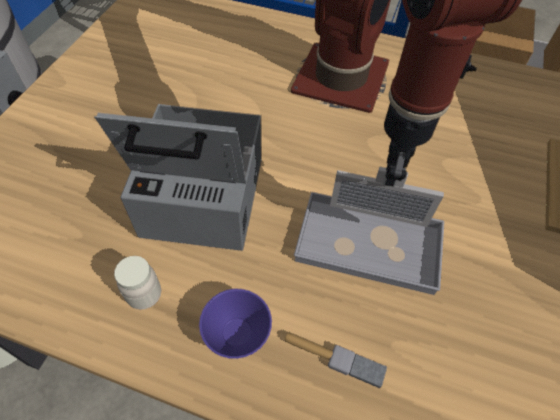

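View pics/top10.png

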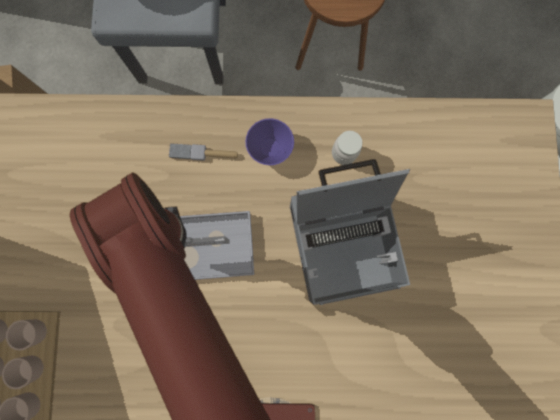

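```bash
python3 -c "
from workcell import manip
print(manip.close_job())"
```

```text
the job is handed in; nothing more can be done
None
```

The flap is open, and the gripper is holding the pre-filter still and upright over the catch tray. I handed the job in at about 13.8 s of the 54 s allowed. The hand-in reports no verdict, so what follows is from my own checks just before it.

- **Cover:** I swung it by its handle to about 1.8 rad, judged from where the handle ended up. It stayed there after I let go.
- **Pre-filter:** I drew it straight up by its tab.
    - **Position:** its middle is within about 5 mm of the tray's middle. Its lower edge is about 90 mm above the rim.
    - **Angle:** it leans about 0.01 rad, and its width is within about 0.02 rad of the tray's length.
    - **Grip:** 50 N, with the arm at rest.
- **Fine filter:** it is still seated. The measured position changed by less than 4 mm from when it first came into view, which is within the measuring error.
- **Bowl, jar and brush:** they look unmoved in the final pictures; I did not measure them again.

The networks missed some things in the final scene picture: the tray came back empty there and had to be read from the top picture. The last tray reading was within about 5 mm of the earlier ones, and nothing else disagreed.

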